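# Find the tired spring rest and push its tag down

### The arm

A 6-joint arm with a two-finger parallel gripper is mounted at the origin on the work surface. World frame = base frame: x ahead of the robot, y to its left, z up, the work surface at z = 0. Lengths are in m, angles in rad, forces in N, time in s.
With the tool pointing down it reaches from about 0.35 to 0.975 m from the base axis. Payload 17.4 kg.
Tool frame: the origin (TCP) lies midway between the tips of the shut fingers; the grasp point (between the pads) lies 19 mm behind it; z points along the fingers, x is the direction in which the jaws open and shut, and the axes are right-handed (so a half turn about z gives the same grasp; the last joint's range is limited). The gripper opens to 85 mm and grips with 20 to 120 N. Pads are 22 mm wide; open, the fingers measure 114 mm over their backs; the gripper's body (76 mm by 85 mm) begins 54 mm behind the grasp point. The pads swing forward as they close: fully open they stand 13 mm farther back than shut.
Start: joints at [-1.185, 0.116, 1.442, -0, 1.584, -0.038], TCP at [0.278, -0.615, 0.231] pointing down, gripper open.
Joint ranges: [-2.83, 2.83], [-0.83, 2.19], [0.07, 2.5], [-1.14, 4.28], [0.01, 3], [-2.97, 2.97]. Speed limits (rad/s): [1.89, 1.89, 2.22, 3.14, 3.14, 3.14].

### API

Orientations are given as [roll, pitch, yaw] about the fixed x, y, z axes, in that order (R = Rz(yaw) Ry(pitch) Rx(roll)).
In Python, from station import env gives the robot as it stands. Calls block until the motion is done:
- env.move_pose(position, orientation): joint-space move of the TCP to a pose.
- env.move_straight(position, v=0.15, rot=None): straight line of the TCP; rot=None keeps the orientation; v is the mean speed in m/s.
- env.goto_joints(angles): joint-space move.
- env.grip(opening): finger opening in m; the grip force is fixed at half the most; returns when the fingers have stopped.
- env.pause(seconds).
- env.ik(position, orientation): joint angles nearest the present ones, or None.
- env.get_image(name): name is "scene" or "top"; returns a dict with "color" (384x512x3 uint8, red, green, blue), "vfov" (degrees; the focal length in pixels is half the picture's height over the tangent of half this angle, whatever the lens; pixels are square), "cx", "cy" (the principal point, pixels), "R" (3x3) and "t" (3): a world point X has camera coordinates R X + t. Camera axes: x right, y down, z forward; pixel columns grow to the right and rows downward; lengths in m; the calibration is good to about 2 mm. A picture is of the moment at which its call begins. There is no depth.
A pose or a line that the arm cannot do raises env.Unreachable and nothing moves.
- env.hand_in(): hands the job in, once; it reports no verdict.
Readings, each from a call of its own:
- env.current_clock(): time.
- env.current_joint_positions(): joint angles.
- env.current_qd(): joint speeds.
- env.current_tau(): joint torques, N m.
- env.current_eef_pos(): TCP position.
- env.current_tool_rot(): TCP orientation.
- env.current_ft_force(): force on the tool from outside, world axes, zero at the start.
- env.current_wrist_torque(): the same for the moment, N m.
- env.current_gripper_width(): finger opening in m.
Only numpy, scipy, OpenCV 4.12 (cv2) and the standard library are available. Lean on these libraries where they do the work, as an engineer would, in place of code of your own. Each camera call takes 0.05 s, during which the arm holds its last target. There are 200 camera calls.

### The job

One of the three sprung carving rests on the board has gone soft. With the fingertips, press each of the three round pads in turn, from the robot's left to its right, to feel which is the softest, then push that rest's wooden tag fully down. Leave the other two tags up, pick nothing up and leave everything else on the bench where it is.

Things in the scene. Friction and masses are not known exactly. Their poses are not given: they have to be found in the camera images.
- board: pale wooden board 170 x 470 x 30 mm, fixed to the bench. Origin: centre of its underside. Its y axis runs along its length, to the robot's left; x points away from the robot; turned up to 0.3 rad. On it stand three look-alike sprung rests, 150 mm apart: left (+y), middle, right (-y). Each: dark base 135 x 70 x 12 mm, round sprung pad on the far (+x) side, push-down tag on the robot's side
- pad_left (a point): centre of the face of the left pad when unpressed, 104 mm above the bench. A fixed point: it does not go down with the pad. Pad: round, 54 mm across, on a coil spring; goes straight down up to 15 mm, starts to yield at about 0.3 N, springs back when let go. The softest spring takes about 0.35 N per mm, the other two more than twice as much; which rest is softest changes from start to start and cannot be seen
- head_left (a point): centre of the upper face of the left rest's tag when fully up, 102 mm above the bench, 68 mm nearer the robot than the pad's centre. A fixed point. Tag: flat wooden head 22 x 36 mm (x, y), 8 mm thick, on a blade that slides straight down into a wooden block 30 x 46 mm; takes about 3 N, no spring, stays where it is left, fully down after 18 mm when the head sits on the block
- pad_middle (a point): centre of the face of the middle pad when unpressed, 104 mm above the bench. A fixed point; pad as at the left
- head_middle (a point): centre of the upper face of the middle rest's tag when fully up, 102 mm above the bench, 68 mm nearer the robot than the pad's centre. A fixed point; tag as at the left
- pad_right (a point): centre of the face of the right pad when unpressed, 104 mm above the bench. A fixed point; pad as at the left
- head_right (a point): centre of the upper face of the right rest's tag when fully up, 102 mm above the bench, 68 mm nearer the robot than the pad's centre. A fixed point; tag as at the left
- tag_a (a joint): how far one of the three tags has been pushed down: 0 fully up, 0.018 m fully down; at the start 0 to 0.004. The letters belong to the rests, which change places from start to start, so a letter does not say left, middle or right.
- tag_b (a joint): how far one of the three tags has been pushed down: 0 fully up, 0.018 m fully down; at the start 0 to 0.004. The letters belong to the rests, which change places from start to start, so a letter does not say left, middle or right.
- tag_c (a joint): how far one of the three tags has been pushed down: 0 fully up, 0.018 m fully down; at the start 0 to 0.004. The letters belong to the rests, which change places from start to start, so a letter does not say left, middle or right.
- offcut: small reddish wood block 50 x 36 x 36 mm, standing loose on the board between the left and the middle rest. A bystander: origin at its underside.
- cork_block: cork sanding block 70 x 34 x 30 mm, loose on the board between the middle and the right rest. A bystander: origin at its underside.
- gouge_wide: carving gouge, wooden handle 115 mm long, 23 mm thick, blade 18 mm wide, lying on the bench on the robot's side of the board. A bystander: origin at its underside.
- gouge_narrow: carving gouge, wooden handle 115 mm long, 23 mm thick, blade 9 mm wide, lying on the bench on the robot's side of the board. A bystander: origin at its underside.
- mallet: wooden mallet, head 55 x 110 x 65 mm, handle 26 mm thick, lying on the bench beyond the board. A bystander: origin at its underside.
- wax_tin: aluminium tin, 72 mm across, 40 mm high, beyond the board. A bystander: origin at its underside.
- oilstone: grey sharpening stone 55 x 150 x 25 mm, on the bench right of the board. A bystander: origin at its underside.

How it is judged:
By the outcome, as a careful person would: the job done as asked, in the order asked, and still so for the second after the job is handed in, with the robot touching nothing.
It also fails if it takes over 45 s, if anything falls off the work surface, if the arm or the gripper's body presses on something with over 40 N, if the wrist force passes 120 N, or if a joint passes its speed limit or range.

## Working session

There is one attempt and no reset: what is moved stays moved. The work goes in short steps, each a Python script; the robot and the scene stay as the last script left them, time stands still between calls to the robot, and variables do not carry over. Pictures are saved under pics/ and viewed, about 8 in all and at most 12, crops included, and the job is handed in when it is done.

```bash
mkdir -p pics; ls; python3 - <<'E'
from station import env
import cv2,numpy as np,pickle
d={}
for n in("scene","top"):
    im=env.get_image(n);d[n]=im
    cv2.imwrite(f"pics/{n}0.png",im["color"][:,:,::-1]); print(n,im["vfov"],im["cx"],im["cy"],np.round(im["R"],3).tolist(),np.round(im["t"],3))
pickle.dump(d,open("im0.pkl","wb"))
print(env.current_clock(),env.current_tool_rot(),env.current_eef_pos(),env.current_ft_force(),env.current_gripper_width())
E
```

```text
pics
scene 50.18366376321163 246.2578388505647 197.2008012553424 [[0.742, 0.671, 0.016], [0.361, -0.378, -0.853], [-0.566, 0.638, -0.522]] [-0.385 -0.157  1.299]
top 44.4144295459741 248.3750524158002 197.42552846489724 [[0.006, -1.0, -0.011], [-0.99, -0.005, -0.142], [0.142, 0.012, -0.99]] [-0.056  0.571  1.141]
0.1 [-3.14156148e+00  1.03322077e-03 -1.14703405e+00] [ 0.2774845  -0.61513064  0.23063903] [-0.03199843  0.4752788  -0.25470202] 0.08539028513544455
```

View pics/scene0.png

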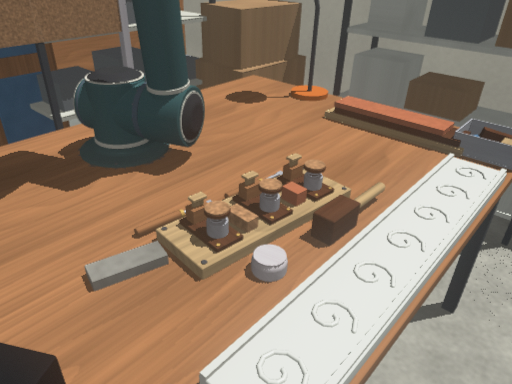

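View pics/top0.png

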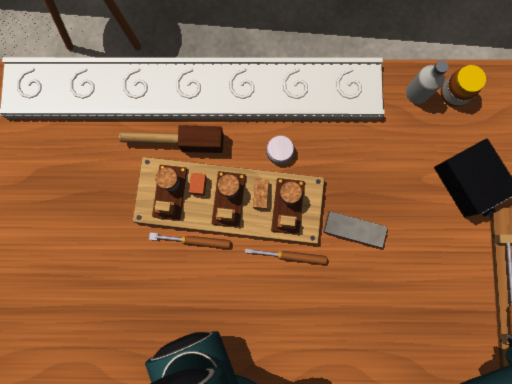

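The board lies at about (135–325, 158–243) in the top view, with the pads on its far side and the tags nearer the robot. Next I'll enlarge both views.

```bash
python3 - <<'E'
import cv2
a=cv2.imread("pics/top0.png")[150:255,130:330];cv2.imwrite("pics/topc.png",cv2.resize(a,None,fx=4,fy=4,interpolation=cv2.INTER_CUBIC))
a=cv2.imread("pics/scene0.png")[145:265,155:355];cv2.imwrite("pics/scenec.png",cv2.resize(a,None,fx=4,fy=4,interpolation=cv2.INTER_CUBIC))
E
```

```text
(no output)
```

View pics/topc.png

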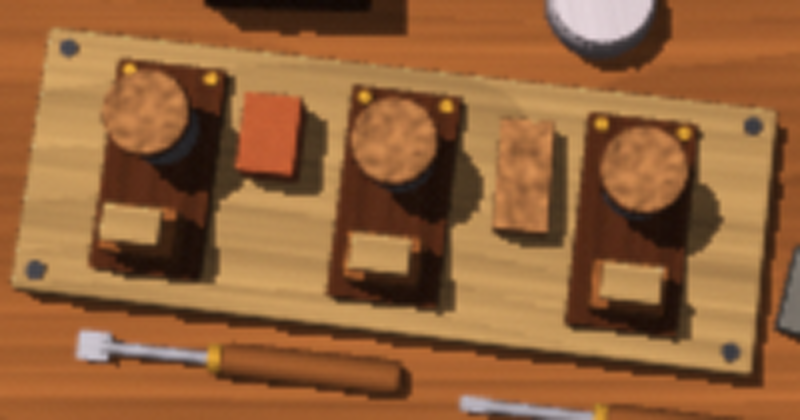

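View pics/scenec.png

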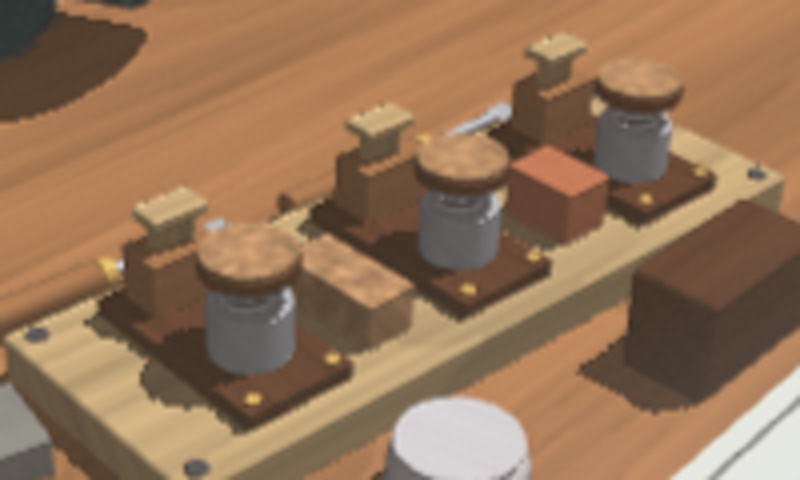

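Crop readings:

| Point | Top crop (left / middle / right) | Scene crop (left / middle / right) |
|---|---|---|
| Pads | (146,111) / (394,140) / (645,169) | (640,83) / (462,160) / (248,252) |
| Tag heads | (133,224) / (380,253) / (631,282) | (556,47) / (380,121) / (170,207) |

All three tags look up.

```bash
cat > h.py <<'E'
import numpy as np,cv2,pickle
d=pickle.load(open("im0.pkl","rb"))
def cam(im):
    f=192/np.tan(np.radians(im["vfov"]/2)); K=np.array([[f,0,im["cx"]],[0,f,im["cy"]],[0,0,1]])
    return K@np.c_[im["R"],im["t"]]
P1,P2=cam(d["top"]),cam(d["scene"])
T=np.array([(146,111),(394,140),(645,169),(133,224),(380,253),(631,282)])/4+[129.6,149.6]
S=np.array([(640,83),(462,160),(248,252),(556,47),(380,121),(170,207)])/4+[154.6,144.6]
def tri(): 
    X=cv2.triangulatePoints(P1,P2,T.T.astype(float),S.T.astype(float)); return (X[:3]/X[3]).T
E
python3 - <<'E'
from h import *
from station import env
X=tri();print(np.round(X,4))
for i,j in((0,1),(1,2),(3,4),(4,5),(0,3),(1,4),(2,5)):
    v=X[i]-X[j];print(i,j,np.round(np.linalg.norm(v[:2]),4),np.arctan2(v[1],v[0]))
# top-only at known height
for k,(u,v) in enumerate(T):
    z=.104 if k<3 else .1
    A=np.c_[P1[:,0],P1[:,1],-np.array([u,v,1])];print(np.round(np.linalg.solve(A,-(P1[:,2]*z+P1[:,3]))[:2],4))
# rigid fit with model (z known)
m=np.array([(0,.15),(0,0),(0,-.15),(-.068,.15),(-.068,0),(-.068,-.15)])
mc=m-m.mean(0);xc=X[:,:2]-X[:,:2].mean(0)
U,_,V=np.linalg.svd(mc.T@xc);R=(U@V).T
F=mc@R.T+X[:,:2].mean(0);print("yaw",np.arctan2(R[1,0],R[0,0]));print(np.round(F,4), np.round(X[:,:2]-F,4).tolist())
np.save("F.npy",F);np.save("yaw.npy",np.arctan2(R[1,0],R[0,0]))
E
```

```text
[[ 0.6107  0.1435  0.1006]
 [ 0.5936 -0.0057  0.1017]
 [ 0.5767 -0.1549  0.1036]
 [ 0.5428  0.1496  0.0996]
 [ 0.5261  0.002   0.0979]
 [ 0.5097 -0.1468  0.0981]]
0 1 0.1502 1.4562621493427035
1 2 0.1502 1.4582916637166254
3 4 0.1485 1.4581712759685883
4 5 0.1497 1.4611971025658728
0 3 0.0682 -0.08873018573367598
1 4 0.0679 -0.11342787291803187
2 5 0.0675 -0.12140049176828645
[0.6103 0.1431]
[ 0.5934 -0.0056]
[ 0.5765 -0.155 ]
[0.5427 0.1495]
[0.526  0.0021]
[ 0.5095 -0.1466]
yaw -0.11199356582415777
[[ 0.6105  0.1432]
 [ 0.5937 -0.0058]
 [ 0.5769 -0.1549]
 [ 0.5429  0.1508]
 [ 0.5261  0.0018]
 [ 0.5094 -0.1473]] [[0.0003, 0.0003], [-0.0001, 0.0002], [-0.0002, -0.0], [-0.0001, -0.0012], [-0.0001, 0.0003], [0.0003, 0.0005]]
```

```bash
python3 - <<'E'
from station import env
import numpy as np
F=np.load("F.npy");yaw=float(np.load("yaw.npy"))-np.pi/2
def fz():
    env.pause(.15); r=[]
    for _ in range(8): r.append(env.current_ft_force()[2]);env.pause(.01)
    return np.mean(r),np.std(r)
env.grip(0.0)
env.move_pose([*F[0],.17],[np.pi,0,yaw])
print(env.current_clock(),env.current_eef_pos(),env.current_gripper_width())
for i in range(3):
    if i: env.move_straight([*F[i],.13],v=.15)
    env.move_straight([*F[i],.114],v=.1); b=fz(); out=[]
    for z in(.100,.097,.094):
        env.move_straight([*F[i],z],v=.04); f=fz(); out.append((round(env.current_eef_pos()[2],4),round(f[0]-b[0],2)))
    print(i,"bias",np.round(b,2),out,env.current_eef_pos()[:2]-F[i],env.current_clock())
    env.move_straight([*F[i],.13],v=.1)
print(env.current_clock())
E
```

```text
3.7833 [0.61066467 0.14264754 0.17005648] 0.0002359058405484037
0 bias [0.02 0.58] [(np.float64(0.1002), np.float64(3.22)), (np.float64(0.0973), np.float64(5.88)), (np.float64(0.0946), np.float64(7.99))] [1.39833987e-04 5.46904297e-05] 6.3583
1 bias [-0.29  0.35] [(np.float64(0.1002), np.float64(2.05)), (np.float64(0.0971), np.float64(3.28)), (np.float64(0.0941), np.float64(3.96))] [6.44857939e-05 8.68348719e-06] 10.1917
2 bias [0.06 0.27] [(np.float64(0.1002), np.float64(3.88)), (np.float64(0.0974), np.float64(6.82)), (np.float64(0.0947), np.float64(9.46))] [ 1.58386980e-04 -8.16357191e-05] 14.025
14.5333
```

Slopes are about 0.85 N/mm on the left, 0.32 on the middle and 1.0 on the right, so the middle rest is the soft one. I'll push its tag.

```bash
python3 - <<'E'
from station import env
import numpy as np,cv2
p=np.load("F.npy")[4]
env.move_straight([*p,.13],v=.15)
env.pause(.2);b=np.mean([(env.current_ft_force()[2],env.pause(.01))[0] for _ in range(10)])
for z in(.094,.088,.085,.084,.0835,.083,.0825,.082,.0815,.081):
    env.move_straight([*p,z],v=.04);env.pause(.1)
    f=np.mean([(env.current_ft_force()[2],env.pause(.01))[0] for _ in range(5)])-b
    print(z,round(env.current_eef_pos()[2],4),round(f,2))
    if f>15: break
env.move_straight([*p,.13],v=.1)
env.move_straight([p[0]-.0,p[1],.2],v=.2)
env.move_pose([.40,-.42,.25],[np.pi,0,float(np.load("yaw.npy"))-np.pi/2])
print(env.current_clock())
t=env.get_image("top")["color"][:,:,::-1][150:255,130:330];s=env.get_image("scene")["color"][:,:,::-1][145:265,155:355]
s=cv2.resize(s,None,fx=4,fy=4,interpolation=3);cv2.imwrite("pics/s1.png",s)
cv2.imwrite("pics/t1.png",cv2.resize(t,None,fx=4,fy=4,interpolation=3))
E
```

```text
0.094 0.0941 -0.13
0.088 0.0879 -0.16
0.085 0.0849 0.28
0.084 0.084 1.22
0.0835 0.084 5.84
0.083 0.084 10.17
0.0825 0.0839 14.27
0.082 0.0838 19.4
22.8083
```

View pics/s1.png

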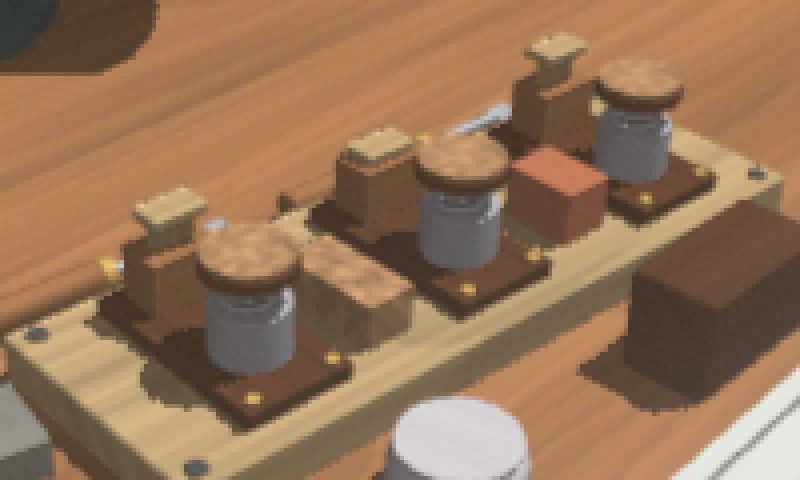

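View pics/t1.png

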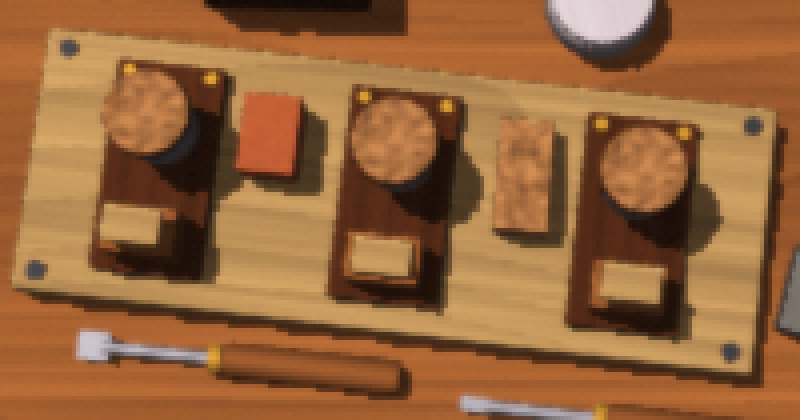

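The middle tag now sits on its block: its head at (380,145) in the scene crop was at (380,121) before. The left and right tags are still up at (556,47) and (170,207), and nothing else has moved. It stopped hard at 84.0 mm, which is the expected 102 − 18 mm.

```bash
python3 -c "
from station import env
env.hand_in();print(env.current_clock())"
```

```text
the job is handed in; nothing more can be done
the job is handed in; nothing more can be done
```

I pressed the three pads from left to right with the shut fingertips, found the middle rest softest, and pushed its tag fully down. The job was handed in at about 23 s on the robot's clock.

- **Softness:** the pads gave about 0.85 N/mm (left), 0.32 N/mm (middle) and 1.0 N/mm (right), so the middle one stands out clearly.
- **Tag:** it stopped hard at 84.0 mm, as expected for fully down. The force rose to about 19 N at the stop. The roughly 3 N sliding force didn't show in the readings taken between steps, because the arm was standing still when I took them.
- **Last pictures:** the middle tag is seated on its block, the left and right tags are still up, and the things on and around the board in the two close-ups have not moved. The close-ups show only part of the bench, so the oilstone and the ends of the mallet and the narrow gouge were not fully checked. The arm ended clear of everything.

No check failed. The triangulated pad and tag spacings came within 1.5 mm of the given sizes, and the heights within about 4 mm.

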